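# Register a block in the drill jig and hold the leaf open

### The arm

A 6-joint arm with a two-finger parallel gripper is mounted at the origin on a cart in front of the work surface, level with it; the furniture and walls round the work are solid. World frame = base frame: x ahead of the robot, y to its left, z up, the work surface at z = 0. Lengths are in mm, angles in degrees, forces in N, time in s.
With the tool pointing down it reaches from about 300 to 850 mm from the base axis. Payload 4.2 kg.
Tool frame: the origin (TCP) lies between the finger pads, 19 mm behind the fingertips; this is the grasp point; z points along the fingers, y is the line along which they close (so a half turn about z gives the same grasp; the last joint's range is limited). The gripper opens to 91 mm and grips with 3 to 60 N. Pads are 32 mm wide; open, the fingers measure 118 mm over their backs; the gripper's body (76 mm by 178 mm) begins 60 mm behind the grasp point.
Start: joints at [75.229, 18.312, 89.639, -0, 72.044, -1.146], TCP at [135.451, 558.833, 232.776] pointing down, gripper open.
Joint ranges: [-177.97, 177.97], [-48.28, 115.42], [12.27, 149.76], [-77.06, 257.06], [2.81, 150.46], [-146.56, 146.56]. Speed limits (degrees/s): [147.25, 147.25, 180, 180, 180, 180].

### API

Orientations are given as [roll, pitch, yaw] about the fixed x, y, z axes, in that order (R = Rz(yaw) Ry(pitch) Rx(roll)).
In Python, from workcell import env, cams gives the robot as it stands.
- The arm moves only by the tool step_arm, never from a script. Its arguments are lists of equal length, an entry for each row: "linear": the shift along the tool's x, y, z in units of 30 cm (1.0 is 30 cm), a list of three; "turn": the turn about the tool's z in units of 360 degrees (1.0 is 360 degrees). In form: {"linear": [[tx, ty, tz], ...], "turn": [turn, ...]}. A call has 1 to 20 rows; each row is the pose to reach, as a shift and turn from the pose commanded when the call began, along the tool's axes at that moment, turning the shorter way round; what a row does not reach only later rows make up. A row lasts 1/8 s, in which the tool goes at most 62.5 mm and 10.7 degrees, less where a joint would pass 70% of its speed; a pose out of reach is approached as far as the arm can. A call with a number of a shift or a turn outside -1 to 1 is refused whole. A call with a gripper value outside its range is refused whole. "fingers" is the closure, from -1 (fully open) to 1 (shut), so that 0 is half open, set as the call begins (left out, the last holds). The fingers move at their own pace and stop on an object; "force" is the grip in N (left out, the last holds). Time passes only in rows, so rows that repeat a pose let the fingers close. It gives the time, the measured TCP pose, the force, the opening and the grip force at its end, in the units of the state.
- env.state(): the state, without advancing time (a new reading comes with each control period).
- cams.grab_frame(name): name is "scene" or "top" or "wrist"; returns a dict with "color" (480x640x3 uint8, blue, green, red), "fx", "fy", "cx", "cy" (pixels), "extrinsics" (4x4, takes a point from camera to world coordinates); the wrist camera has in their place "tool_from_camera" (4x4, takes a point from camera to tool coordinates, whose origin is the TCP and whose axes are the flange's). Camera axes: x right, y down, z forward; pixel columns grow to the right and rows downward; lengths in mm; the calibration is good to about 2 mm. The wrist camera is an equidistant fisheye: a pixel r from the principal point sees the ray r / f radians off the axis. A picture is of the moment at which its call begins: read the wrist's pose just before it. There is no depth.
- env.job_done(): hands the job in; it is judged then, once.
The state is a dict: "time_s": time; "qpos": joint angles; "qvel": joint speeds; "effort": joint torques, N m; "ee_pos": TCP position; "ee_rot": TCP orientation; "force": force on the tool from outside, world axes, zero at the start; "torque": the same for the moment, N m; "gripper_width": finger opening in mm; "gripper_force": force on a finger pad.
Only numpy, scipy, OpenCV 4.12 (cv2) and the standard library are available. Lean on these libraries where they do the work, as an engineer would, in place of code of your own. Each camera call takes 0.05 s, during which the arm holds its last target. There are 200 camera calls.

### The job

Take the longest of the three wooden offcuts, lay it on the bed of the drill jig beside the leaf, push it against the fence and slide it along the fence under the shut leaf until it is home: the block flush along the fence and with its end against the end stop. Then lift the leaf by its black bar handle to 60 degrees and finish while still holding it there, steady and with the block still home, because I need both hands to square pencil lines across the block and the sprung leaf snaps shut if let go. Leave the other offcuts and tools where they lie.

Things in the scene. Friction and masses are not known exactly. Their poses are not given: they have to be found in the camera images.
- block: The workpiece, a loose flat wooden block, reddish brown, 40 x 120 x 20 mm (x, y, z), about 50 g, the longest of the three wooden offcuts lying on the bench to the right of the vise, in any order. Origin at the centre of its underside, y along its length. It goes in either end first.
- jig: Shop-made drill jig left of and behind the vise, fixed, turned up to 0.2 rad. Origin on the bench under the bed; x away from the robot, y left, z up (jig frame, mm, used below). Plywood bed 18 thick, x -45 to 90, y -125 to 125. A block fully home has its origin at (0, -45, 18) and its length along y. Hinge cheeks behind the fence at x 53 to 75, y -9 to -19 and -101 to -111, up to z 57.
- corner (a point): Where fence face and end stop face meet on the bed top, at (20, -105, 18) in the jig frame: the block's far right corner when home. The aluminium end stop's face is the plane y = -105, x -24 to 32; it stands 10 mm above the bed, half the block's height.
- fence (a point): On the bed top at the fence face, at (20, 50, 18) in the jig frame. The aluminium fence runs along the far side of the block's place: its face, toward the robot, is the plane x = 20, y -105 to 124; it is 14 thick and stands 10 mm above the bed, half the block's height, so a finger beyond the block can pass above it.
- open_bed (a point): On the bed top at (0, 50, 18) in the jig frame, middle of the open bed to the left of the leaf: from y = -21 to 125 nothing is above the bed but the fence. A block laid here along y lies beside the leaf and can slide right under it.
- leaf (a joint): Opening angle of the leaf in rad: 0 shut (level), 1.047 is 60 degrees, 1.65 fully open. Weight and a torsion spring always drive it shut, also from fully open; holding it at the handle takes about 2 to 4 N. Opening lifts its edge toward the robot.
- leaf_hinge (a point): On the hinge axis (along the jig's y) at the leaf's middle, at (64, -60, 46) in the jig frame. The leaf is an aluminium plate 99 x 78 x 8 mm with three drill bushes; shut it covers x -45 to 54, y -99 to -21, its underside 24 mm above the bed (4 mm over the block), on two 12 mm round rests at x = -38, y = -26 and -94. The last 36 mm of a block that is home stay uncovered.
- leaf_handle (a point): Middle of the leaf's handle: a black round grip 12 mm thick, 54 mm long, along the jig's y, on a steel bail out of the leaf's near edge; 34 mm free between grip and leaf edge, 60 mm between the bail's arms. Shut it is at (-85, -60, 46) in the jig frame, clear of the bed; at angle a it is at (64 - 149 cos a, -60, 46 + 149 sin a).
- short_offcut: Loose pine offcut 38 x 60 x 19 mm; leave it alone. Origin at the centre of its underside, y along its length.
- thick_offcut: Loose pine offcut 45 x 90 x 38 mm; leave it alone. Origin at the centre of its underside, y along its length.
- tape: Yellow tape measure 39 x 91 x 66 mm standing near the front edge, between the vise and the mouldings; leave it alone. Origin at the centre of its underside.
- pencil: Pencil 123 mm long and 7 mm thick lying near the front edge left of the vise; leave it alone. Origin at the centre of its underside.
- pliers: Pliers with red grips, 57 x 188 x 13 mm, lying near the front edge right of the vise; leave them alone. Origin at the centre of the underside.

How it is judged (in metres and radians):
On the way:
1. the block lies home on the bed, flush against fence and end stop, let go, the leaf shut over it (x of block in the frame of jig between -0.0025 and 0.002 m and y of block in the frame of jig between -0.047 and -0.0425 m and z of block in the frame of jig between 0.015 and 0.021 m and angle between the y axis of block and the y axis of jig, either way round below 0.03 rad and value of joint leaf below 0.08 rad and contact force between the fingers and block below 0.2 N), for 0.2 s.
At the end, for the whole second after the job is handed in: The fingers hold the leaf by its handle (tool point within 50 mm of the grip's middle), still, at 60 degrees open, give or take 6, and nothing else carries it; the block lies flat on the bed, untouched, within 2.5 mm of the fence and of the end stop and within 0.03 rad of square to them (x of block in the frame of jig between -0.0025 and 0.002 m and y of block in the frame of jig between -0.047 and -0.0425 m and z of block in the frame of jig between 0.015 and 0.021 m and angle between the y axis of block and the y axis of jig, either way round below 0.03 rad and value of joint leaf between 0.942 and 1.152 rad and velocity of joint leaf between -0.05 and 0.05 rad/s and contact force between the fingers and leaf above 1 N and distance between the grasp point and leaf_handle below 0.05 m and contact force between block and leaf below 0.1 N and contact force between the fingers and block below 0.2 N and linear speed of block below 0.02 m/s); the arm keeps its last pose, push and grip.
It fails at once if an offcut or tool that should be left alone is moved by more than 20 mm (distance of any of short_offcut, thick_offcut, tape, pencil, pliers from where it was at the start of the episode above 0.02 m).
It also fails if it takes over 61 s, if anything falls off the work surface, if the arm or the gripper's body presses on something with over 40 N, if the wrist force passes 120 N, or if a joint passes its speed limit or range.

## Working session

There is one attempt and no reset: what is moved stays moved. The work goes in short steps, Python scripts to look and compute and a tool call to move; the robot and the scene stay as the last step left them, time stands still between calls to the robot, and variables do not carry over. Pictures are saved under pics/ and viewed, at most 10 in all, crops included, and the job is handed in when it is done.

Besides the shell and the picture viewer there is one more tool, called after "Call:" in YAML: its name, and indented under it one key for each argument. step_arm: Moves the arm, as the interface text tells. Its arguments: {"type":"object","properties":{"linear":{"type":"array"},"turn":{"type":"array"},"fingers":{"type":"number"},"force":{"type":"number"}},"required":["linear","turn"]}

```bash
mkdir -p pics; ls
python3 - <<'E'
from workcell import env, cams
import cv2
s=env.state();print(s)
for n in("scene","top"):
    f=cams.grab_frame(n);cv2.imwrite(f"pics/{n}0.png",f["color"]);print(n,f["fx"],f["fy"],f["cx"],f["cy"],f["extrinsics"])
E
```

```text
pics
{'time_s': 0.0, 'qpos': array([ 7.52304850e+01,  1.83523727e+01,  8.97078349e+01, -8.52276350e-04,
        7.20439092e+01, -1.14680593e+00]), 'qvel': array([ 0.13243954,  0.07962088, -0.0054541 ,  0.04025923,  0.00070544,
        0.01568401]), 'effort': array([ 3.10835218e-03, -4.12458622e+01, -2.31972349e+01,  7.29578314e-02,
        4.54510795e-02, -1.40857501e-04]), 'ee_pos': array([135.31710155, 558.35286459, 231.90324317]), 'ee_rot': array([-1.79895888e+02, -1.27368828e-03,  1.66377553e+02]), 'force': array([ 0.04673368,  1.2061256 , -0.11275528]), 'torque': array([ 0.02541625, -0.05876872,  0.02625691]), 'gripper_force': 0.0, 'gripper_width': 91.07445958060806}
scene 456.2344229643795 456.2344229643795 315.8340360423584 240.09535436514372 [[ 5.58483235e-01 -6.10523230e-01  5.61567326e-01  2.13817369e+01]
 [-8.29484422e-01 -4.05138773e-01  3.84471285e-01 -3.87724868e+02]
 [-7.21595293e-03 -6.80532116e-01 -7.32682721e-01  7.10289896e+02]
 [ 0.00000000e+00  0.00000000e+00  0.00000000e+00  1.00000000e+00]]
top 574.2713970822736 574.2713970822736 323.579940365344 236.6468973148404 [[-3.06849939e-04 -9.98612684e-01  5.26556008e-02  4.48851337e+02]
 [-9.99604443e-01  1.78709979e-03  2.80671369e-02 -5.41057431e+01]
 [-2.81222998e-02 -5.26261601e-02 -9.98218224e-01  1.10098817e+03]
 [ 0.00000000e+00  0.00000000e+00  0.00000000e+00  1.00000000e+00]]
```

View pics/top0.png

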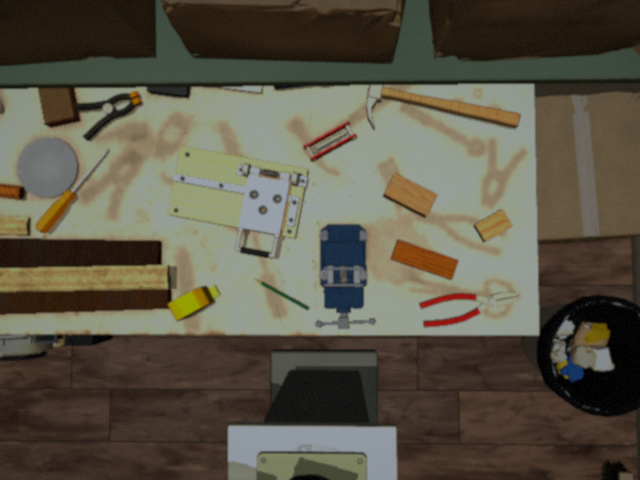

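View pics/scene0.png

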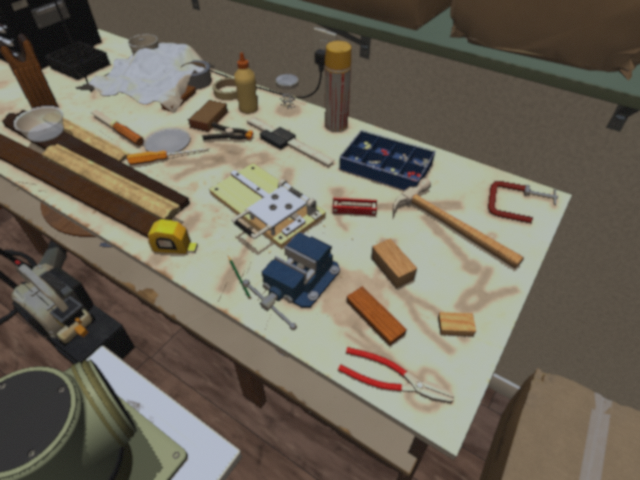

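The top view shows the reddish block at about (424,259), the jig around (240,195) with its handle near (260,250), and pine offcuts at (410,195) and (493,225). I'll enlarge the jig and the block.

Run:
```python
import cv2,numpy as np
im=cv2.imread("pics/top0.png")
a=cv2.resize(im[135:270,160:320],None,fx=5,fy=5,interpolation=cv2.INTER_CUBIC)[:600]
b=cv2.resize(im[225:290,380:470],(450,325),interpolation=cv2.INTER_CUBIC)
cv2.imwrite("pics/jig_top.png",a)
# red-brown blob
hsv=cv2.cvtColor(im,cv2.COLOR_BGR2HSV)
r=im[225:290,380:470].astype(int)
m=((r[...,2]-r[...,0]>60)&(r[...,2]<220)).astype(np.uint8)
n,l,st,c=cv2.connectedComponentsWithStats(m)
k=1+np.argmax(st[1:,4]);cn=cv2.findContours((l==k).astype(np.uint8),0,2)[0][0]
q=cv2.minAreaRect(cn);print(st[k],cv2.boxPoints(q)+[380,225],q)
```

```text
[  12   15   66   39 1319] [[390.7104702  258.39865875]
 [397.69487572 238.44320869]
 [457.78395081 259.47438812]
 [450.79954529 279.42984009]] ((44.24721145629883, 33.9365234375), (63.663238525390625, 21.142423629760742), 19.29004669189453)
```

View pics/jig_top.png

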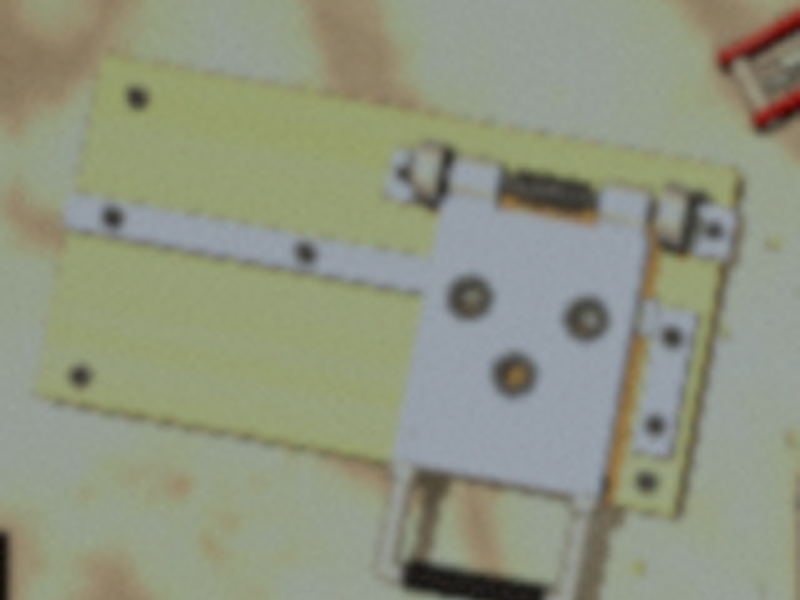

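```bash
cat > h.py <<'E'
import numpy as np,cv2
from scipy.optimize import least_squares
from scipy.spatial.transform import Rotation as Ro
K=(574.2713970822736,323.579940365344,236.6468973148404)
T=np.array([[-3.06849939e-04,-9.98612684e-01,5.26556008e-02,4.48851337e+02],[-9.99604443e-01,1.78709979e-03,2.80671369e-02,-5.41057431e+01],[-2.81222998e-02,-5.26261601e-02,-9.98218224e-01,1.10098817e+03],[0,0,0,1]])
def proj_top(P):
    c=(np.asarray(P)-T[:3,3])@T[:3,:3]; return c[:,:2]/c[:,2:]*K[0]+K[1:]
def inv_top(uv,z):
    d=T[:3,:3]@np.array([(uv[0]-K[1])/K[0],(uv[1]-K[2])/K[0],1]); return T[:3,3]+d*(z-T[2,3])/d[2]
def tr(p,P):
    P=np.asarray(P,float);c,s=np.cos(p[2]),np.sin(p[2])
    return np.c_[p[0]+c*P[:,0]-s*P[:,1],p[1]+s*P[:,0]+c*P[:,1],P[:,2]]
def Rt(rpy): return Ro.from_euler('xyz',rpy,degrees=True).as_matrix()
def proj_wrist(P,f,pos,rpy):
    M=f["tool_from_camera"];t=(np.asarray(P)-pos)@Rt(rpy); c=(t-M[:3,3])@M[:3,:3]
    r=np.hypot(c[:,0],c[:,1]);th=np.arctan2(r,c[:,2]);return np.c_[f["cx"]+f["fx"]*th*c[:,0]/r,f["cy"]+f["fy"]*th*c[:,1]/r]
def inv_wrist(uv,z,f,pos,rpy):
    a=np.array([(uv[0]-f["cx"])/f["fx"],(uv[1]-f["cy"])/f["fy"]]);th=np.hypot(*a);M=f["tool_from_camera"]
    d=np.r_[np.sin(th)*a/th,np.cos(th)];R=Rt(rpy);o=pos+R@M[:3,3];d=R@M[:3,:3]@d;return o+d*(z-o[2])/d[2]
def cmd(target,yaw,pos,rpy):
    "linear/turn units from current pose"
    return (Rt(rpy).T@(np.asarray(target)-pos)/300).round(4)
E
python3 - <<'E'
from h import *
J=[(90,125,18),(-45,125,18),(90,-125,18),(-45,-125,18),(20,124,28),(-45,-21,50),(-45,-99,50),(-85,-60,49)]
U=np.array([(105,58),(37,397),(742,168),(677,517),(66,228),(397,460),(608,497),(477,580)])
U=(U+.5)/5-.5+[160,135]
r=least_squares(lambda p:(proj_top(tr(p,J))-U).ravel(),[550,100,-.2]);print(r.x,np.degrees(r.x[2]),r.fun.reshape(-1,2).round(1))
B=[[390.7,258.4],[397.7,238.4],[457.8,259.5],[450.8,279.4]]
b=np.array([inv_top(x,18) for x in B]);print(b.round(1),b.mean(0),[np.linalg.norm(b[i]-b[i-1]) for i in range(4)]);e=b[1]-b[2];print(np.degrees(np.arctan2(-e[0],e[1])))
for n,u in dict(vise0=(320,225),vise1=(367,310),pine0=(384,195),pine1=(436,195)).items():print(n,inv_top(u,30).round())
E
```

```text
[ 5.71079977e+02  1.44249669e+02 -1.80806805e-01] -10.359466834510359 [[-0.1 -1. ]
 [-0.1  0.3]
 [ 0.4 -0.4]
 [ 0.6 -0.4]
 [-0.3  0. ]
 [-0.2  0. ]
 [-0.9  0.2]
 [ 0.6  1.2]]
[[ 464.8 -149.8   18. ]
 [ 502.4 -163.2   18. ]
 [ 462.7 -275.1   18. ]
 [ 425.5 -261.7   18. ]] [ 463.84788772 -212.45449973   18.        ] [np.float64(118.53771420702923), np.float64(39.917631651092485), np.float64(118.7729076641221), np.float64(39.54886194667719)]
-19.556945403701082
vise0 [527. -17.  30.]
vise1 [ 369. -104.   30.]
pine0 [ 583. -137.   30.]
pine1 [ 583. -234.   30.]
```

Call:
step_arm:
  linear:
    - [-0.1,-0.12,0]
    - [-0.24,-0.285,0]
    - [-0.38,-0.45,0]
    - [-0.52,-0.615,0]
    - [-0.66,-0.78,0]
    - [-0.78,-0.93,0]
    - [-0.84,-1.0,0]
  turn: [0,0,0,0,0,0,0]
  fingers: -0.32
  force: 20

```text
time_s: 0.98
ee_pos: [309.9, 205.4, 232.6]
ee_rot: [-180.0, 0.0, 166.2]
force: [0.9, 0.2, 0.1]
gripper_width: 60.2
gripper_force: 0.0
```

Call:
step_arm:
  linear:
    - [-0.1,-0.12,0]
    - [-0.2,-0.23,0]
    - [-0.3,-0.345,0]
    - [-0.4,-0.46,0]
    - [-0.5,-0.575,0]
    - [-0.6,-0.69,0]
    - [-0.7,-0.81,0]
    - [-0.78,-0.92,0]
    - [-0.84,-1.0,0]
    - [-0.84,-1.0,0]
  turn: [0.026,0.053,0.08,0.107,0.134,0.161,0.188,0.215,0.242,0.2667]

```text
time_s: 2.22
ee_pos: [484.4, -144.9, 232.0]
ee_rot: [-180.0, 0.0, 69.9]
force: [-0.4, 0.8, -0.2]
gripper_width: 60.2
gripper_force: 0.0
```

Run:
```python
from h import *
from workcell import env, cams
s=env.state();f=cams.grab_frame("wrist");cv2.imwrite("pics/w1.png",f["color"])
print(s["time_s"],s["ee_pos"],s["ee_rot"],s["gripper_width"])
a=np.radians(-19.5);P=tr([464,-212.5,a],[(x,y,20) for x in(-20,20) for y in(-60,60)])
print(proj_wrist(P,f,s["ee_pos"],s["ee_rot"]).round())
```

```text
2.225 [ 484.4360539  -144.89237207  231.99175057] [-1.79956745e+02  1.73992982e-02  6.99148107e+01] 60.216769557637434
[[304. 332.]
 [301. 226.]
 [340. 332.]
 [341. 226.]]
```

View pics/w1.png

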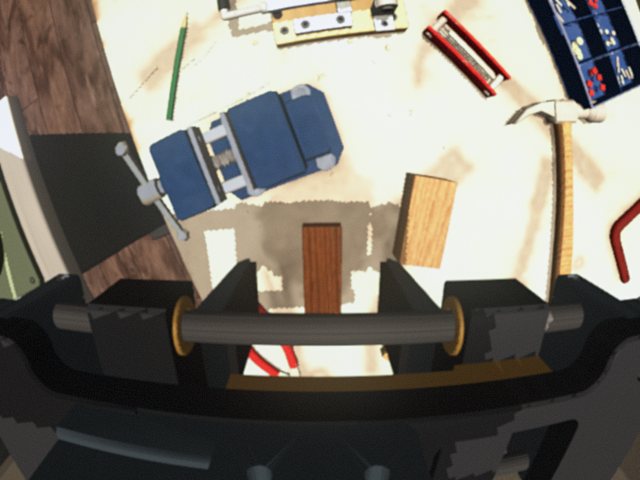

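The predicted corner pixels (301,226) and (341,226) match the block's end seen at (303,224)–(340,224). Nothing crowds the grasp.

Call:
step_arm:
  linear:
    - [-0.05,0.008,0.05]
    - [-0.09,0.0146,0.15]
    - [-0.09,0.0146,0.3]
    - [-0.09,0.0146,0.44]
    - [-0.09,0.0146,0.55]
    - [-0.09,0.0146,0.63]
    - [-0.09,0.0146,0.665]
    - [-0.09,0.0146,0.672]
    - [-0.09,0.0146,0.672]
  turn: [0,0,0,0,0,0,0,0,0]

```text
time_s: 3.4
ee_pos: [479.4, -170.1, 31.7]
ee_rot: [179.9, -0.0, 70.4]
force: [0.2, -0.3, 0.6]
gripper_width: 59.9
gripper_force: 0.0
```

Call:
step_arm:
  linear:
    - [0,0,0]
    - [0,0,0]
    - [0,0,0]
    - [0,0,0]
    - [0,0,0]
  turn: [0,0,0,0,0]
  fingers: 1

```text
time_s: 4.03
ee_pos: [479.3, -170.0, 31.7]
ee_rot: [179.9, -0.0, 70.4]
force: [-1.0, 0.5, 6.1]
gripper_width: 39.7
gripper_force: 20.0
```

Call:
step_arm:
  linear:
    - [0,0,-0.05]
    - [0,0,-0.17]
    - [0,0,-0.34]
    - [0,0,-0.5]
    - [0.05,0,-0.6]
    - [0.2,-0.02,-0.6]
    - [0.38,-0.05,-0.6]
    - [0.56,-0.08,-0.6]
    - [0.74,-0.11,-0.6]
    - [0.9,-0.1307,-0.6]
    - [1.0,-0.1307,-0.6]
  turn: [0,0,0,0,0,0,0,0,0,0,0]

```text
time_s: 5.4
ee_pos: [542.7, 128.1, 211.7]
ee_rot: [180.0, -0.0, 70.5]
force: [-0.4, -0.7, -0.3]
gripper_width: 39.5
gripper_force: 20.0
```

Call:
step_arm:
  linear:
    - [0.12,0,0]
    - [0.25,0,0]
    - [0.35,0,0]
    - [0.4,0,0]
    - [0.4,0,0.1]
    - [0.4,0,0.2]
    - [0.4,0,0.2]
    - [0.4,0,0.2]
  turn: [-0.0258,-0.0258,-0.0258,-0.0258,-0.0258,-0.0258,-0.0258,-0.0258]

```text
time_s: 6.4
ee_pos: [583.9, 238.7, 152.5]
ee_rot: [179.9, -0.1, 79.6]
force: [0.1, -0.9, -0.8]
gripper_width: 39.6
gripper_force: 20.0
```

Run:
```python
from h import *
from workcell import env, cams
s=env.state();f=cams.grab_frame("wrist");cv2.imwrite("pics/w2.png",f["color"])
print(s["time_s"],s["ee_pos"],s["ee_rot"],s["gripper_width"])
j=[571.08,144.25,-.1808]
P=tr(j,[(20,124,28),(20,0,28),(34,124,28),(-45,125,18),(90,125,18),(-45,-125,18),(90,-125,18),(-45,-21,50),(-45,-99,50),(-85,-60,46),(-24,-105,28),(32,-105,28)])
print(proj_wrist(P,f,s["ee_pos"],s["ee_rot"]).round())
```

```text
6.4 [583.86079557 238.70235581 152.52188159] [ 1.79906723e+02 -5.49451232e-02  7.96272123e+01] 39.58297456844508
[[350. 201.]
 [346. 346.]
 [368. 201.]
 [265. 198.]
 [435. 199.]
 [279. 439.]
 [406. 436.]
 [269. 380.]
 [275. 443.]
 [229. 409.]
 [298. 433.]
 [354. 432.]]
```

View pics/w2.png

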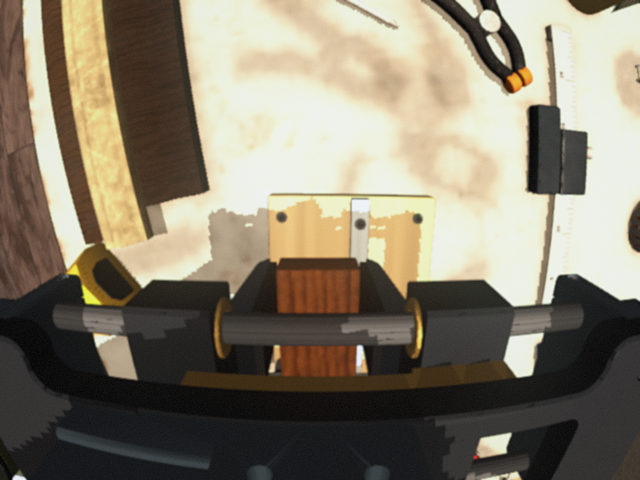

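Call:
step_arm:
  linear:
    - [0,0,0.08]
    - [0,0,0.18]
    - [0,0,0.26]
    - [0,0,0.31]
    - [0,0,0.33]
    - [0,0,0.337]
    - [0,0,0.337]
  turn: [0,0,0,0,0,0,0]

```text
time_s: 7.32
ee_pos: [583.7, 239.1, 50.9]
ee_rot: [179.9, -0.0, 79.7]
force: [-0.1, 0.4, -0.5]
gripper_width: 39.6
gripper_force: 20.0
```

Call:
step_arm:
  linear:
    - [0,0,0.002]
    - [0,0,0.004]
    - [0,0,0.004]
  turn: [0,0,0]
  force: 8

```text
time_s: 7.7
ee_pos: [583.5, 239.0, 49.7]
ee_rot: [179.9, -0.0, 79.7]
force: [-0.5, 0.6, 4.0]
gripper_width: 39.9
gripper_force: 8.0
```

Call:
step_arm:
  linear:
    - [0,0.005,0]
    - [0,0.01,0]
    - [0,0.013,0]
    - [0,0.013,0]
  turn: [0,0,0,0]

```text
time_s: 8.2
ee_pos: [586.9, 238.4, 49.6]
ee_rot: [-180.0, -0.0, 79.6]
force: [-2.7, -0.9, 5.6]
gripper_width: 39.9
gripper_force: 8.0
```

Call:
step_arm:
  linear:
    - [0,0.003,0]
    - [0,0.006,0]
    - [0,0.006,0]
  turn: [0,0,0]

```text
time_s: 8.57
ee_pos: [588.4, 238.2, 49.6]
ee_rot: [-180.0, -0.0, 79.6]
force: [-2.4, 0.8, 5.6]
gripper_width: 40.1
gripper_force: 8.0
```

Call:
step_arm:
  linear:
    - [0,0.003,0]
    - [0,0.006,0]
    - [0,0.006,0]
  turn: [0,0,0]

```text
time_s: 8.95
ee_pos: [589.0, 238.1, 49.5]
ee_rot: [-179.8, -0.0, 79.6]
force: [-5.4, 2.0, 7.7]
gripper_width: 40.0
gripper_force: 8.0
```

Call:
step_arm:
  linear:
    - [0,0.003,0]
    - [0,0.006,0]
    - [0,0.006,0]
  turn: [0,0,0]

```text
time_s: 9.32
ee_pos: [589.3, 238.1, 49.5]
ee_rot: [-179.6, -0.0, 79.6]
force: [-8.5, 3.4, 9.9]
gripper_width: 39.9
gripper_force: 8.0
```

Call:
step_arm:
  linear:
    - [-0.01,-0.003,-0.002]
    - [-0.04,-0.004,-0.003]
    - [-0.075,-0.004,-0.003]
    - [-0.11,-0.004,-0.003]
    - [-0.145,-0.004,-0.003]
    - [-0.18,-0.004,-0.003]
    - [-0.215,-0.004,-0.003]
    - [-0.245,-0.004,-0.003]
    - [-0.27,-0.004,-0.003]
    - [-0.285,-0.004,-0.003]
    - [-0.295,-0.004,-0.003]
    - [-0.295,-0.004,-0.003]
  turn: [0,0,0,0,0,0,0,0,0,0,0,0]

```text
time_s: 10.82
ee_pos: [572.9, 151.5, 49.5]
ee_rot: [-179.7, -0.1, 79.5]
force: [-4.4, 4.9, 3.6]
gripper_width: 39.7
gripper_force: 8.0
```

Call:
step_arm:
  linear:
    - [-0.006,0,0]
    - [-0.012,0,0]
    - [-0.018,0,0]
    - [-0.018,0,0]
  turn: [0,0,0,0]

```text
time_s: 11.32
ee_pos: [571.9, 146.6, 49.5]
ee_rot: [-179.7, -0.1, 79.5]
force: [-6.3, 6.9, 4.1]
gripper_width: 39.8
gripper_force: 8.0
```

Call:
step_arm:
  linear:
    - [-0.003,0,0]
    - [-0.006,0,0]
    - [-0.006,0,0]
  turn: [0,0,0]

```text
time_s: 11.7
ee_pos: [571.9, 146.4, 49.5]
ee_rot: [-179.7, -0.3, 79.5]
force: [-5.5, 11.3, 2.6]
gripper_width: 39.9
gripper_force: 8.0
```

Call:
step_arm:
  linear:
    - [-0.003,0,0]
    - [-0.006,0,0]
    - [-0.006,0,0]
  turn: [0,0,0]

```text
time_s: 12.08
ee_pos: [571.6, 144.8, 49.4]
ee_rot: [-179.7, -0.3, 79.5]
force: [-5.5, 10.8, 1.7]
gripper_width: 40.1
gripper_force: 8.0
```

Call:
step_arm:
  linear:
    - [0,0,0]
    - [-0.003,0,0]
    - [-0.006,0,0]
    - [-0.006,0,0]
  turn: [0,0,0,0]
  force: 15

```text
time_s: 12.58
ee_pos: [571.6, 144.7, 49.4]
ee_rot: [-179.7, -0.5, 79.4]
force: [-4.4, 16.9, 0.5]
gripper_width: 39.8
gripper_force: 15.0
```

Call:
step_arm:
  linear:
    - [-0.003,0,0]
    - [-0.006,0,0]
    - [-0.006,0,0]
  turn: [0,0,0]

```text
time_s: 12.95
ee_pos: [571.5, 144.2, 49.5]
ee_rot: [-179.7, -0.6, 79.4]
force: [-4.9, 20.5, -0.2]
gripper_width: 39.8
gripper_force: 15.0
```

Call:
step_arm:
  linear:
    - [0.007,-0.001,0]
    - [0.014,-0.001,0]
    - [0.014,-0.001,0]
  turn: [0,0,0]

```text
time_s: 13.32
ee_pos: [571.5, 144.4, 49.4]
ee_rot: [-179.7, -0.2, 79.5]
force: [-4.2, 7.8, 2.3]
gripper_width: 40.0
gripper_force: 15.0
```

Call:
step_arm:
  linear:
    - [0,0,0]
    - [0,0,0]
    - [0,0,0]
  turn: [0,0,0]
  fingers: -0.32

```text
time_s: 13.7
ee_pos: [574.5, 142.2, 50.0]
ee_rot: [179.9, -0.1, 79.6]
force: [1.9, 1.9, -0.2]
gripper_width: 59.9
gripper_force: 0.9
```

Call:
step_arm:
  linear:
    - [0.005,-0.005,-0.01]
    - [0.005,-0.005,-0.06]
    - [0.005,-0.005,-0.2]
    - [-0.03,-0.05,-0.36]
    - [-0.1,-0.14,-0.46]
    - [-0.16,-0.23,-0.5]
    - [-0.195,-0.296,-0.5]
    - [-0.195,-0.296,-0.5]
    - [-0.195,-0.296,-0.5]
  turn: [0,0,0,0,0,0,0,0,0]

```text
time_s: 14.82
ee_pos: [476.4, 100.7, 200.3]
ee_rot: [179.9, -0.0, 79.6]
force: [-0.4, -1.0, -0.8]
gripper_width: 59.8
gripper_force: 0.0
```

Run:
```python
from h import *
from workcell import env, cams
s=env.state();f=cams.grab_frame("wrist")
print(s["time_s"],s["ee_pos"],s["ee_rot"],s["gripper_width"])
j=[571.08,144.25,-.1808]
P=tr(j,[(20,124,28),(20,15,28),(34,124,28),(-45,125,18),(90,125,18),(-45,-21,50),(54,-21,50),(-85,-33,46),(-85,-87,46),(20,15,38),(-20,15,38),(20,-21,38),(-20,-21,38)])
p=proj_wrist(P,f,s["ee_pos"],s["ee_rot"]);print(p.round())
np.savez("w3.npz",pos=s["ee_pos"],rot=s["ee_rot"],M=f["tool_from_camera"],k=[f["fx"],f["fy"],f["cx"],f["cy"]])
cv2.imwrite("pics/w3_full.png",f["color"])
im=f["color"][80:380,170:570];cv2.imwrite("pics/w3.png",cv2.resize(im,(800,600),interpolation=cv2.INTER_CUBIC))
```

```text
14.825 [476.40981512 100.68208911 200.30209477] [ 1.79922729e+02 -3.02482552e-02  7.96499685e+01] 59.84496244286943
[[435.  26.]
 [436. 143.]
 [449.  28.]
 [362.  23.]
 [499.  38.]
 [367. 184.]
 [478. 187.]
 [318. 198.]
 [318. 260.]
 [439. 143.]
 [395. 141.]
 [438. 184.]
 [394. 183.]]
```

View pics/w3.png

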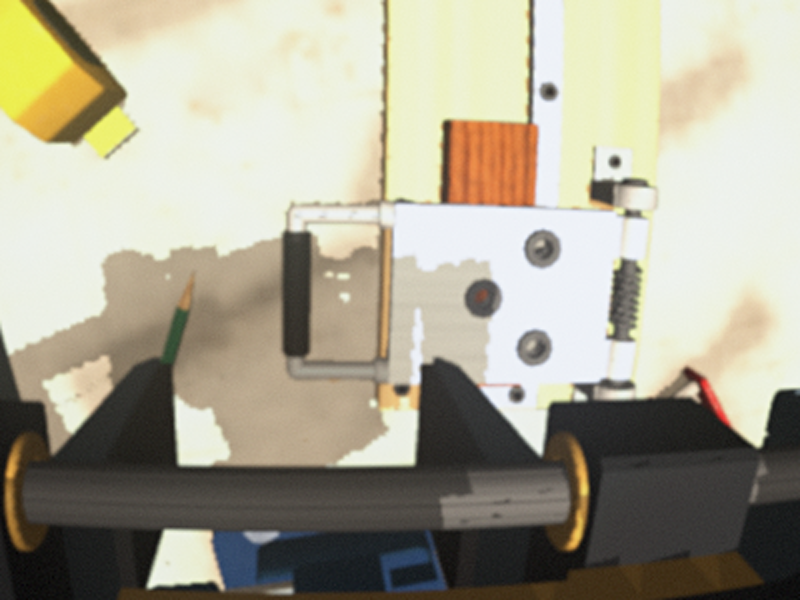

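The block's end corners, at full-image (394,140) and (439,142), match the predicted home pose (395,141)/(439,143), so it is flush and home. The handle sits under the tool as expected, so I'll narrow the fingers and go down on it.

Call:
step_arm:
  linear:
    - [0,0,0.05]
    - [0,0,0.15]
    - [0,0,0.27]
    - [0,0,0.38]
    - [0,0,0.46]
    - [0,0,0.505]
    - [0,0,0.515]
    - [0,0,0.515]
  turn: [0,0,0,0,0,0,0,0]
  fingers: 0.2
  force: 15

```text
time_s: 15.88
ee_pos: [476.1, 100.7, 45.5]
ee_rot: [180.0, -0.0, 79.7]
force: [0.1, 0.6, 0.7]
gripper_width: 36.2
gripper_force: 0.0
```

Call:
step_arm:
  linear:
    - [0,0,0]
    - [0,0,0]
    - [0,0,0]
    - [0,0,0]
    - [0,0,0]
  turn: [0,0,0,0,0]
  fingers: 1

```text
time_s: 16.5
ee_pos: [476.5, 100.5, 45.6]
ee_rot: [179.9, -0.0, 79.6]
force: [2.1, -1.6, 1.1]
gripper_width: 11.5
gripper_force: 15.0
```

Call:
step_arm:
  linear:
    - [0,0.0005,-0.02]
    - [0,0.0019,-0.0433]
    - [0,0.0075,-0.0862]
    - [0,0.0169,-0.1285]
    - [0,0.03,-0.1699]
    - [0,0.0465,-0.2099]
    - [0,0.0665,-0.2483]
    - [0,0.0898,-0.2849]
    - [0,0.1162,-0.3193]
    - [0,0.1455,-0.3512]
    - [0,0.1774,-0.3805]
    - [0,0.2118,-0.4068]
    - [0,0.23,-0.419]
    - [0,0.2483,-0.4301]
    - [0,0.2483,-0.4301]
    - [0,0.2483,-0.4301]
  turn: [0,0,0,0,0,0,0,0,0,0,0,0,0,0,0,0]

```text
time_s: 18.5
ee_pos: [545.1, 87.5, 176.5]
ee_rot: [-179.5, 0.0, 79.6]
force: [-11.3, 2.7, 12.8]
gripper_width: 11.6
gripper_force: 15.0
```

Run:
```python
from h import *
from workcell import env, cams
s=env.state();f=cams.grab_frame("wrist")
print(s["time_s"],s["ee_pos"],s["ee_rot"],s["gripper_width"],s["gripper_force"],s["force"],s["torque"])
j=[571.08,144.25,-.1808]
print((np.degrees(np.arctan2(s["ee_pos"][2]-46,64-(tr([0,0,.1808],[s["ee_pos"]-[571.08,144.25,0]])[0,0])))))
P=tr(j,[(20,15,28),(20,50,28),(20,15,38),(-20,15,38),(20,-21,38),(-20,-21,38),(-10.5,-30,175)])
print(proj_wrist(P,f,s["ee_pos"],s["ee_rot"]).round())
a=f["color"][:480,160:560]
g=cams.grab_frame("scene")["color"][140:290,180:360]
cv2.imwrite("pics/w4.png",a);cv2.imwrite("pics/s4.png",cv2.resize(g,None,fx=4,fy=4,interpolation=cv2.INTER_CUBIC))
```

```text
18.5 [545.11530862  87.46131776 176.50539196] [-1.79546520e+02  3.51320846e-02  7.96384319e+01] 11.559192059921992 14.997657090425491 [-11.26396786   2.6963568   12.82122   ] [ 0.24491333  2.26677434 -0.10689745]
58.70596182432233
[[363. 139.]
 [363.  96.]
 [365. 139.]
 [313. 138.]
 [364. 185.]
 [313. 184.]
 [329. 242.]]
```

View pics/w4.png

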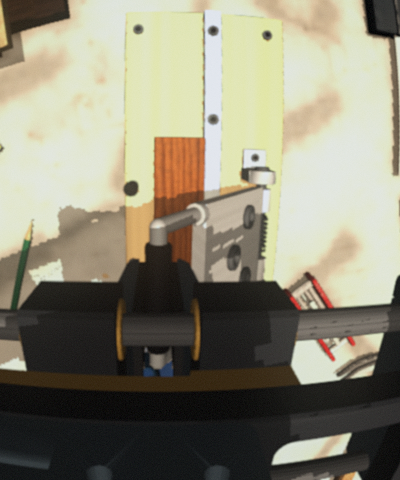

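View pics/s4.png

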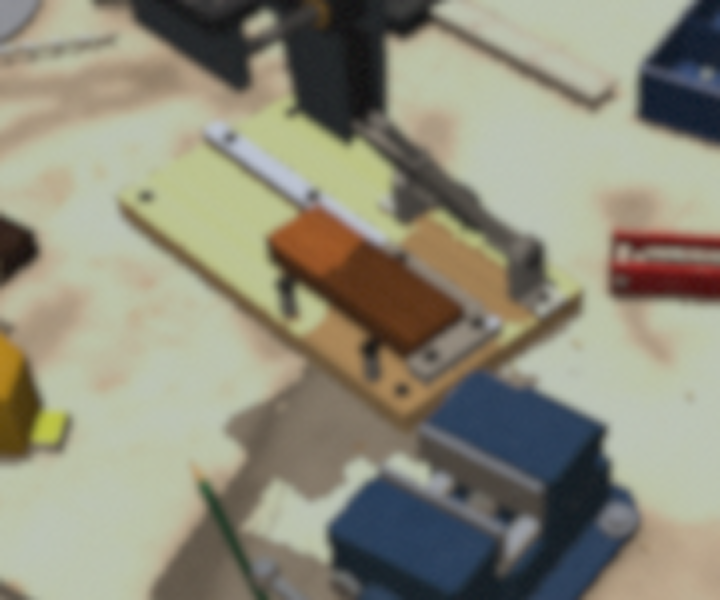

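The block is flush and against the stop, and the leaf is at about 58°. There is some pinch load along the leaf, so I'll relax it and bring the angle up slightly.

Call:
step_arm:
  linear:
    - [0,0.002,-0.008]
    - [0,0.006,-0.016]
    - [0,0.006,-0.018]
    - [0,0.006,-0.018]
    - [0,0.006,-0.018]
    - [0,0.006,-0.018]
    - [0,0.006,-0.018]
    - [0,0.006,-0.018]
  turn: [0,0,0,0,0,0,0,0]

```text
time_s: 19.6
ee_pos: [549.9, 86.6, 179.8]
ee_rot: [-179.9, 0.0, 79.7]
force: [-6.3, -0.4, 2.5]
gripper_width: 11.6
gripper_force: 15.0
```

Run:
```python
from h import *
from workcell import env
s=env.state();p=s["ee_pos"];q=tr([0,0,.1808],[p-[571.08,144.25,0]])[0]
print(s["time_s"],p,q,s["force"],s["gripper_width"],np.abs(s["qvel"]).max())
print(np.degrees(np.arctan2(p[2]-46,64-q[0])),np.degrees(np.arccos((64-q[0])/149)),np.degrees(np.arcsin((p[2]-46)/149)))
```

```text
19.6 [549.8693214   86.58107058 179.8251563 ] [-10.49511752 -60.54296669 179.8251563 ] [-6.27015649 -0.42019188  2.46181351] 11.58084113557685 0.10983732313538515
60.897061133224334 60.00216791172424 63.916653704912825
```

```bash
python3 -c "
from workcell import env
print(env.job_done())"
```

```text
the job is handed in; nothing more can be done
None
```

I handed the job in at 19.6 s: the longest offcut is home against the fence and end stop, and the arm is holding the leaf by its handle at about 60° (estimated from the arm's position); the judging result was not shown.

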